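# Turn the enamel mug mouth-up and sugar it

### The job

The enamel mug is stored mouth-down on the granite slab. Without lifting it up off the stone, tip it over on the slab until it stands mouth-up, then put the lump of palm sugar into it. Leave the pestle and the jar where they stand.

Things in the scene. Friction and masses are not known exactly. Their poses are not given: they have to be found in the camera images.
- mug: blue enamel mug: cylinder, outer diameter 76 mm, 90 mm tall, wall 3 mm, 220 g, at first mouth-down on the slab. Origin: centre of the mouth. Its z axis points from mouth to base (up at the start, down once mouth-up); its x axis points to the D-shaped handle, a 9 mm round bar that reaches 70 mm from the mug's axis and spans 18 to 70 mm from the rim
- mug_base (a point): centre of the outside of the mug's base, 90 mm from the mouth along the mug's z axis
- mug_mid (a point): centre of the mug, on its axis, 45 mm from the mouth
- mug_in (a point): centre of the mug's inner floor, 86 mm from the mouth along the mug's z axis
- sugar: brown lump of palm sugar, a flat-ended round puck 38 mm in diameter below, 34 mm above, 24 mm tall, 30 g, lying flat on the slab; origin at the centre of its underside, z up
- sugar_mid (a point): centre of the sugar lump
- slab: fixed speckled grey granite slab, 620 (x) by 1160 (y) by 20 mm, lying on the worktop; origin at the centre of its underside; its top, on which everything stands, is at z = 0.020
- jar: white plastic jar with a closed flip-top lid, 72 mm in diameter, 112 mm tall; origin at the centre of its underside; a bystander
- pestle: short wooden pestle standing on its thick end, 50 mm in diameter, 128 mm tall; origin at the centre of its underside; a bystander
- mortar: heavy stone mortar, fixed, 164 mm in diameter, 75 mm tall, open on top; origin at the centre of its underside; a bystander
Mind the look-alikes: they are no part of the job. What is meant by the mug is not orange, and is the smaller of those in its own colour.

How it is judged:
By the outcome, as a careful person would: the job done as asked, in the order asked, and still so for the second after the job is handed in, with the robot touching nothing.
It also fails if it takes over 61 s, if anything falls off the work surface, if the arm or the gripper's body presses on something with over 40 N, if the wrist force passes 120 N, or if a joint passes its speed limit or range.

### The arm

A 6-joint arm with a two-finger parallel gripper is mounted at the origin on the work surface. World frame = base frame: x ahead of the robot, y to its left, z up, the work surface at z = 0. Lengths are in m, angles in rad, forces in N, time in s.
With the tool pointing down it reaches from about 0.425 to 0.95 m from the base axis. Payload 3.5 kg.
Tool frame: the origin (TCP) lies between the finger pads; the fingertips stand 19 mm ahead of it and the grasp point (between the pads) is the TCP; z points along the fingers, y is the line along which they close (so a half turn about z gives the same grasp; the last joint's range is limited). The gripper opens to 85 mm and grips with 20 to 120 N. Pads are 22 mm wide; open, the fingers measure 114 mm over their backs; the gripper's body (76 mm by 85 mm) begins 54 mm behind the grasp point. The pads swing forward as they close: fully open they stand 13 mm farther back than shut.
Start: joints at [1.069, 0.286, 1.577, -0, 1.279, -0.15], TCP at [0.233, 0.634, 0.25] pointing down, gripper open.
Joint ranges: [-2.77, 2.77], [-0.9, 2.22], [0.21, 2.48], [-1.53, 4.67], [0.24, 2.81], [-2.84, 2.84]. Speed limits (rad/s): [2.79, 2.79, 3.14, 3.14, 3.14, 3.14].

### API

Orientations are given as a unit quaternion [x, y, z, w].
In Python, from plant import monitor, eyes, ctrl gives the robot as it stands.
- The arm moves only by the shell command python3 -m handwheel 'ROWS' [FORCE]. ROWS is JSON, a list of rows, each a list of 7 numbers: the shift along the tool's x, y, z in units of 40 cm (1.0 is 40 cm), then the turn, a rotation vector about the tool's x, y, z in units of pi rad (1.0 is pi rad), then the opening, from -1 (shut) to 1 (fully open). A call has 1 to 12 rows; each row is the pose to reach, as a shift and turn from the pose commanded when the call began, along the tool's axes at that moment, turning the shorter way round; what a row does not reach only later rows make up. A row lasts 1/8 s, in which the tool goes at most 62.5 mm and 10.7 degrees, less where a joint would pass 70% of its speed; a pose out of reach is approached as far as the arm can. A call with a number of a shift or a turn outside -1 to 1 is refused whole. A call with a gripper value outside its range is refused whole. The fingers move at their own pace and stop on an object; FORCE is the grip in N (left out, the last holds). Time passes only in rows, so rows that repeat a pose let the fingers close. It gives the time, the measured TCP pose, the force, the opening and the grip force at its end, in the units of the state.
- monitor.get_state(): the state, without advancing time (a new reading comes with each control period).
- eyes.read_camera(name): name is "scene" or "side" or "wrist"; returns the picture (400x640x3 uint8, red, green, blue); there is no depth.
- eyes.camera_params(name): a dict with "K" (3x3 intrinsics, pixels), "R" (3x3) and "t" (3): a world point X has camera coordinates R X + t. Camera axes: x right, y down, z forward; pixel columns grow to the right and rows downward; lengths in m; the calibration is good to about 2 mm. A picture is of the moment at which its call begins: read the wrist's pose just before it. camera_params takes no time and is no camera call; for the wrist camera it gives the pose at the moment of the call.
- ctrl.sign_off(): hands the job in; it is judged then, once.
The state is a dict: "time": time; "qpos": joint angles; "dq": joint speeds; "joint_efforts": joint torques, N m; "eef_pos": TCP position; "tcp_rot": TCP orientation; "contact_force": force on the tool from outside, world axes, zero at the start; "wrist_torque": the same for the moment, N m; "opening": opening from 0.0 (shut) to 1.0 (fully open); "finger_force": force on a finger pad.
Only numpy, scipy, OpenCV 4.12 (cv2) and the standard library are available. Lean on these libraries where they do the work, as an engineer would, in place of code of your own. Each camera call takes 0.05 s, during which the arm holds its last target. There are 200 camera calls.

## Working session

There is one attempt and no reset: what is moved stays moved. The work goes in short steps, Python scripts to look and compute and a shell command to move; the robot and the scene stay as the last step left them, time stands still between calls to the robot, and variables do not carry over. Pictures are saved under pics/ and viewed, at most 10 in all, crops included, and the job is handed in when it is done.

```bash
ls; mkdir -p pics; python3 - <<'E'
from plant import monitor, eyes
import cv2
s=monitor.get_state();print(s)
for n in ["scene","side"]:
    cv2.imwrite(f"pics/{n}0.png",cv2.cvtColor(eyes.read_camera(n),cv2.COLOR_RGB2BGR))
    p=eyes.camera_params(n);print(n,p["K"][0],-p["R"].T@p["t"])
E
```

```text
pics
{'time': 0.0, 'qpos': array([ 1.06900890e+00,  2.87164975e-01,  1.57817248e+00,  1.17077586e-06,
        1.27857444e+00, -1.49978319e-01]), 'dq': array([-8.60630608e-04, -1.09716460e-03,  2.47588441e-04, -1.47382412e-03,
        7.44309952e-04,  1.81576980e-06]), 'joint_efforts': array([-9.22017534e-04, -4.05959594e+01, -2.92638320e+01, -1.52463504e-04,
        5.67119743e-03, -1.97852563e-05]), 'eef_pos': array([0.23226666, 0.63313565, 0.24895002]), 'tcp_rot': array([ 1.74998855e-01,  9.84567954e-01, -1.09840924e-03, -3.71778216e-04]), 'contact_force': array([ 0.02363388, -0.29214948,  0.58094009]), 'wrist_torque': array([ 0.00495589, -0.02043837, -0.05952807]), 'finger_force': 0.0, 'opening': 0.9982300507074795}
scene [430.27544345   0.         319.47571151] [1.15238312 0.63179297 1.04755322]
side [400.52123766   0.         319.02097175] [-0.26849007 -0.84453694  0.75640929]
```

View pics/scene0.png

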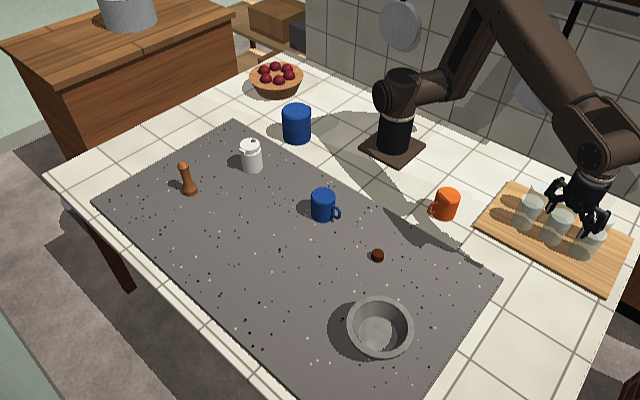

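View pics/side0.png

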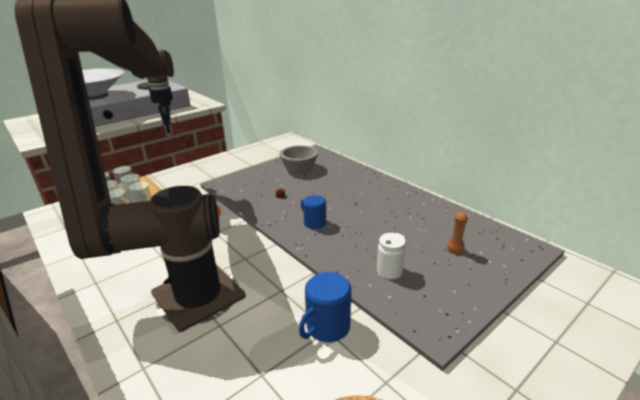

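The scene view shows the target mug on the slab at about (323,205) with its handle to the right (337,212), sugar (377,255), jar (251,155), pestle (187,178) and mortar (380,327). The side view shows the mug at (314,212), sugar (280,193), and the bigger blue mug off the slab at (328,307).

```bash
cat > h.py <<'E'
import numpy as np, cv2
from plant import monitor, eyes
from scipy.spatial.transform import Rotation as Rot
def ray(p,uv):
    d=p["R"].T@np.linalg.solve(p["K"],[uv[0],uv[1],1.]); return -p["R"].T@p["t"],d/np.linalg.norm(d)
def plane(p,uv,z):
    o,d=ray(p,uv); return o+d*(z-o[2])/d[2]
def tri(*prs):
    A=np.zeros((3,3));b=np.zeros(3)
    for p,uv in prs:
        o,d=ray(p,uv);M=np.eye(3)-np.outer(d,d);A+=M;b+=M@o
    return np.linalg.solve(A,b)
def save(n,im): cv2.imwrite(f"pics/{n}.png",cv2.cvtColor(im,cv2.COLOR_RGB2BGR))
def blobs(im,lo,hi,mina=20):
    m=cv2.inRange(cv2.cvtColor(im,cv2.COLOR_RGB2HSV),lo,hi)
    n,l,st,c=cv2.connectedComponentsWithStats(m)
    return [(st[i].tolist(),c[i].round(1),l==i) for i in range(1,n) if st[i][4]>=mina]
BLUE=((105,120,30),(125,255,255)); BROWN=((0,100,20),(14,255,130))
def shift(target,rot=None):
    """tool-frame row numbers from the present measured pose to target"""
    s=monitor.get_state();R=Rot.from_quat(s["tcp_rot"])
    d=R.inv().apply(np.array(target)-s["eef_pos"])/.4
    w=(R.inv()*rot).as_rotvec()/np.pi if rot is not None else np.zeros(3)
    return d.round(3),w.round(4)
E
python3 - <<'E'
from h import *
for n in ["scene","side"]:
    im=eyes.read_camera(n);p=eyes.camera_params(n)
    for nm,c in [("blue",BLUE),("brown",BROWN)]:
        for st,ce,m in blobs(im,*c): print(n,nm,st,ce,plane(p,ce,.065 if nm=="blue" else .032).round(3))
    if n=="scene":
        save("mugzoom",cv2.resize(im[170:280,280:420],None,fx=5,fy=5,interpolation=cv2.INTER_NEAREST))
    for nm,uv,z in [("jar",{"scene":(251,155),"side":(391,256)}[n],.076),("pestle",{"scene":(187,178),"side":(458,232)}[n],.08),("mortar",{"scene":(380,327),"side":(299,160)}[n],.06)]: print(n,nm,plane(p,uv,z).round(3))
E
```

```text
scene blue [282, 103, 29, 42, 1101] [296.2 123.3] [ 0.197 -0.311  0.065]
scene blue [311, 187, 30, 36, 797] [323.3 204.9] [0.45  0.044 0.065]
scene brown [294, 1, 11, 8, 28] [300.4   4.3] [-0.693 -1.118  0.032]
scene brown [613, 0, 27, 7, 105] [629.9   1.9] [-2.042  0.31   0.032]
scene brown [171, 5, 20, 10, 51] [180.2   9.2] [-0.184 -1.575  0.032]
scene brown [158, 13, 10, 5, 21] [162.6  15.3] [-0.069 -1.58   0.032]
scene brown [10, 12, 229, 149, 14088] [131.9  86.2] [ 0.445 -1.061  0.032]
scene brown [270, 12, 5, 28, 53] [272.4  25.7] [-0.385 -1.036  0.032]
scene brown [91, 15, 18, 16, 101] [98.5 22. ] [ 0.211 -1.761  0.032]
scene brown [287, 16, 10, 7, 25] [291.   18.7] [-0.515 -1.023  0.032]
scene brown [262, 24, 7, 14, 34] [264.9  30.1] [-0.322 -1.028  0.032]
scene brown [0, 40, 29, 15, 136] [13.5 47.7] [ 0.637 -1.799  0.032]
scene brown [250, 40, 6, 9, 31] [252.5  43.8] [-0.174 -0.963  0.032]
scene brown [49, 46, 13, 7, 26] [54.3 49.3] [ 0.512 -1.636  0.032]
scene brown [58, 47, 19, 10, 45] [66.1 51.5] [ 0.485 -1.573  0.032]
scene brown [24, 51, 24, 11, 55] [35.3 56. ] [ 0.604 
[... 1591 characters left out ...]
147, 43, 24, 599] [121.8 158.3] [0.128 1.016 0.032]
side brown [45, 154, 6, 12, 37] [ 47.4 159.2] [-0.13   1.24   0.032]
side brown [26, 156, 32, 48, 669] [ 42.5 178.9] [-0.186  1.023  0.032]
side brown [132, 156, 41, 21, 413] [152.6 166. ] [0.201 0.837 0.032]
side brown [110, 173, 5, 6, 22] [111.5 175.7] [0.037 0.859 0.032]
side brown [276, 189, 9, 9, 63] [279.8 193. ] [0.468 0.265 0.032]
side brown [216, 206, 5, 11, 40] [217.9 210.8] [0.231 0.306 0.032]
side brown [447, 216, 21, 39, 376] [457.9 236.7] [ 0.714 -0.339  0.032]
side brown [0, 277, 12, 46, 202] [  3.8 301. ] [-0.401  0.274  0.032]
side jar [ 0.44  -0.3    0.076]
side pestle [ 0.67  -0.359  0.08 ]
side mortar [0.671 0.405 0.06 ]
```

View pics/mugzoom.png

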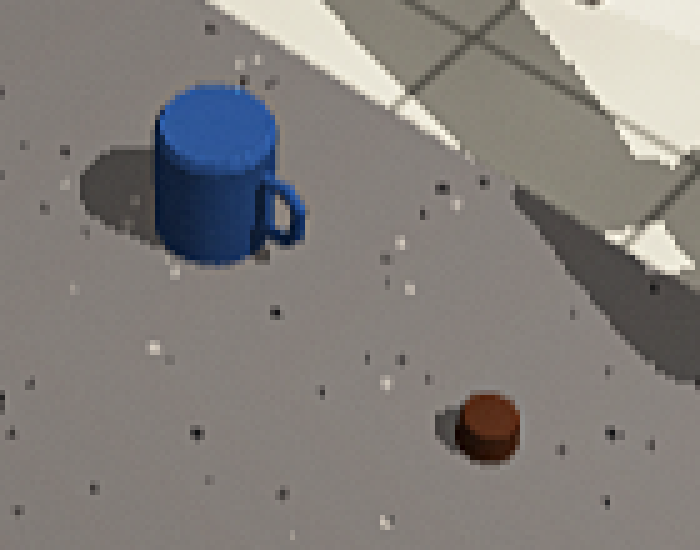

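The crop shows the mug's base disc at zoom (215,130), handle out to (303,213) to its right, and the sugar top at (490,415). The handle points roughly world +y. I'll compute its direction and move the wrist camera above.

```bash
python3 - <<'E'
from h import *
p=eyes.camera_params("scene")
Z=lambda x,y:(280+(x-2)/5,170+(y-2)/5)
c=plane(p,Z(216,130),.110); print("base",c)
hp=plane(p,Z(301,215),.062); print("handle",hp, np.degrees(np.arctan2(*(hp-c)[1::-1])))
for z in (.045,.08): print(plane(p,Z(301,215),z)-c)
print("sugar top",plane(p,Z(490,413),.044))
s=monitor.get_state();R=Rot.from_quat(s["tcp_rot"]).as_matrix();print(R.round(3))
pw=eyes.camera_params("wrist");print("cam in tool",R.T@(-pw["R"].T@pw["t"]-s["eef_pos"]),"axes",(pw["R"]@R).round(2),pw["K"][0,0])
# target: tool down, y = -x world or +x
for sg in (1,-1):
    T=Rot.from_matrix(np.array([[0,sg,0],[sg,0,0],[0,0,-1]]).T)
    print(sg,shift([.45,.10,.33],T))
E
```

```text
base [0.45361611 0.04435573 0.11      ]
handle [0.43832646 0.10121259 0.062     ] 105.0515993766023
[-0.02760655  0.04770478 -0.065     ]
[-0.00224822  0.06654731 -0.03      ]
sugar top [0.47184852 0.27057956 0.044     ]
[[-0.939  0.345 -0.001]
 [ 0.345  0.939 -0.001]
 [ 0.    -0.001 -1.   ]]
cam in tool [ 0.07832089 -0.00039898 -0.12285316] axes [[-0.    1.   -0.  ]
 [-0.95 -0.   -0.31]
 [-0.31  0.    0.95]] 332.8181284401938
1 (array([-0.97 , -1.064, -0.2  ]), array([-5.00e-04,  2.00e-04,  3.88e-01]))
-1 (array([-0.97 , -1.064, -0.2  ]), array([-2.00e-04, -5.00e-04, -6.12e-01]))
```

```bash
cat >> h.py <<'E'
def tool(hdeg,theta,sg):
    """tool orientation: pointing down tilted theta deg towards h; tool x = sg*h side"""
    h=np.array([np.cos(np.radians(hdeg)),np.sin(np.radians(hdeg)),0]);u=np.array([0,0,1.]);t=np.radians(theta)
    z=-u*np.cos(t)+h*np.sin(t); x=sg*(h*np.cos(t)+u*np.sin(t))
    return Rot.from_matrix(np.array([x,np.cross(z,x),z]).T)
E
python3 - <<'E'
from h import *
print(shift([.45,.10,.33],tool(105,0,-1)),shift([.45,.12,.33],tool(105,0,-1)))
E
python3 -m handwheel '[[-0.95,-0.98,-0.2,0,0,-0.53,1],[-0.95,-0.98,-0.2,0,0,-0.53,1],[-0.95,-0.98,-0.2,0,0,-0.53,1],[-0.95,-0.98,-0.2,0,0,-0.53,1],[-0.95,-0.98,-0.2,0,0,-0.53,1],[-0.95,-0.98,-0.2,0,0,-0.53,1],[-0.95,-0.98,-0.2,0,0,-0.53,1],[-0.95,-0.98,-0.2,0,0,-0.53,1],[-0.95,-0.98,-0.2,0,0,-0.53,1],[-0.95,-0.98,-0.2,0,0,-0.53,1],[-0.95,-0.98,-0.2,0,0,-0.53,1],[-0.95,-0.98,-0.2,0,0,-0.53,1]]'
python3 - <<'E'
from h import *
p=eyes.camera_params("wrist");im=eyes.read_camera("wrist");save("w1",im)
print(monitor.get_state()["qpos"],p["R"].tolist(),p["t"].tolist())
np.savez("w1.npz",K=p["K"],R=p["R"],t=p["t"])
E
```

```text
(array([-0.97 , -1.064, -0.2  ]), array([-2.000e-04, -6.000e-04, -6.953e-01])) (array([-0.953, -1.018, -0.2  ]), array([-2.000e-04, -6.000e-04, -6.953e-01]))
time: 1.7
eef_pos: [0.4538, 0.1351, 0.33]
tcp_rot: [-0.61, 0.792, 0.0, -0.0]
contact_force: [0.2, 0.5, -0.6]
opening: 1.001
finger_force: 0.0
[ 7.51723230e-02 -2.25505463e-01  1.95688786e+00  4.08646764e-04
  1.41103964e+00 -2.80904980e+00] [[-0.9667291921351213, 0.25579801168515437, 0.0014304865253541121], [0.24384995969765258, 0.9198560902966241, 0.30724903628760925], [0.07727785083211593, 0.2973754367161704, -0.95162806989319]] [0.4038019347063611, -0.2989081518439053, 0.3799379885739995]
```

View pics/w1.png

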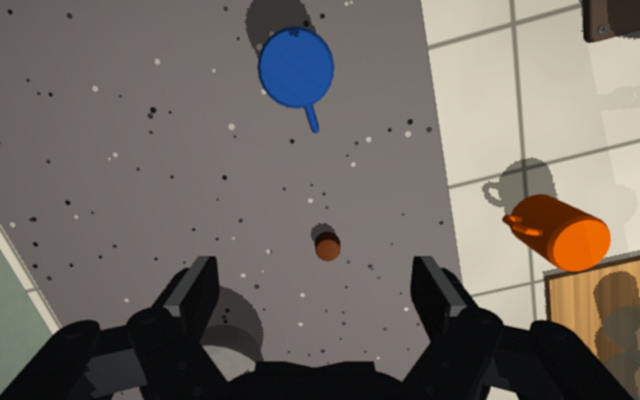

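The wrist view shows the mug base disc at about (296,68), its handle ending at (316,130), the sugar at (327,245), and the mortar beneath the gripper. I'll measure by masks.

```bash
python3 - <<'E'
from h import *
p=dict(np.load("w1.npz"));im=cv2.cvtColor(cv2.imread("pics/w1.png"),cv2.COLOR_BGR2RGB)
print("cam",-p["R"].T@p["t"])
st,c,m=max(blobs(im,*BLUE),key=lambda b:b[0][4]);m=m.astype(np.uint8)
body=cv2.morphologyEx(m,cv2.MORPH_OPEN,cv2.getStructuringElement(2,(25,25)))
e=cv2.fitEllipse(max(cv2.findContours(body,0,1)[0],key=len));print("ell",e)
rest=((m-body)>0);n,l,s,cc=cv2.connectedComponentsWithStats(rest.astype(np.uint8));i=1+np.argmax(s[1:,4])
ys,xs=np.where(l==i);print("handle px",s[i],cc[i])
# body silhouette includes lower wall; use ellipse centre at base height and check radius
for z in (.11,.10):
    c0=plane(p,e[0],z);print(z,c0.round(4),[round(np.linalg.norm(plane(p,(e[0][0]+a,e[0][1]+b),z)-c0),4) for a,b in((e[1][0]/2,0),(0,e[1][1]/2))])
c0=plane(p,e[0],.11)
P=np.array([plane(p,(x,y),.088) for x,y in zip(xs,ys)]);d=P-c0;r=np.hypot(d[:,0],d[:,1])
for lo,hi in((.04,.05),(.05,.06),(.06,.07)):
    k=(r>lo)&(r<hi);print(lo,k.sum(),np.degrees(np.arctan2(d[k,1].mean(),d[k,0].mean())),r.max())
for st,ce,mm in blobs(im,*BROWN,100):
    if 300<ce[0]<350: print("sugar",st,ce,plane(p,ce,.040))
E
```

```text
cam [0.43389507 0.05867653 0.45282126]
ell ((295.65765380859375, 67.0987777709961), (74.2711181640625, 80.55497741699219), 171.92494201660156)
handle px [305 105  14  28 204] [311.79901961 118.5245098 ]
0.11 [0.4463 0.0366 0.11  ] [np.float64(0.0358), np.float64(0.0376)]
0.1 [0.4466 0.0359 0.1   ] [np.float64(0.0368), np.float64(0.0387)]
0.04 78 92.04574528668634 0.06772201225414902
0.05 73 92.04650465054884 0.06772201225414902
0.06 48 92.05379987306807 0.06772201225414902
sugar [315, 232, 25, 29, 582] [327.2 246.1] [0.46958004 0.26418905 0.04      ]
```

```bash
python3 -m handwheel '[[0,0,0.1,0,0,0.907,1],[0,0,0.1,0,0,0.907,1],[0,0,0.1,0,0,0.907,1],[0,0,0.1,0,0,0.907,1],[0,0,0.1,0,0,0.907,1],[0,0,0.1,0,0,0.907,1],[0,0,0.1,0,0,0.907,1],[0,0,0.1,0,0,0.907,1],[0,0,0.1,0,0,0.907,1],[0,0,0.1,0,0,0.907,1],[0,0,0.1,0,0,0.907,1],[0,0,0.1,0,0,0.907,1]]' >/dev/null;python3 - <<'E'
from h import *
print(monitor.get_state()["qpos"].round(2))
print(shift([.444,.102+.075,.064+.075],tool(92,-45,1)))
E
```

```text
[ 0.08 -0.2   2.01  0.    1.34 -0.55]
(array([0.096, 0.041, 0.378]), array([ 0.0741, -0.2426,  0.1795]))
```

```bash
python3 -m handwheel '[[0.03,0.015,0.12,0.074,-0.243,0.18,1],[0.06,0.03,0.2,0.074,-0.243,0.18,1],[0.096,0.041,0.3,0.074,-0.243,0.18,1],[0.096,0.041,0.378,0.074,-0.243,0.18,1],[0.096,0.041,0.378,0.074,-0.243,0.18,1],[0.096,0.041,0.378,0.074,-0.243,0.18,1],[0.096,0.041,0.378,0.074,-0.243,0.18,1],[0.096,0.041,0.378,0.074,-0.243,0.18,1]]' ;python3 - <<'E'
from h import *
print(monitor.get_state()["qpos"].round(2))
print(shift([.444,.102,.064],tool(92,-45,1)))
p=eyes.camera_params("wrist");im=eyes.read_camera("wrist");save("w2",im)
E
```

```text
time: 4.25
eef_pos: [0.4444, 0.176, 0.1393]
tcp_rot: [0.641, 0.666, -0.265, 0.277]
contact_force: [0.5, 0.2, 0.0]
opening: 0.997
finger_force: 0.0
[ 0.48  0.24  1.99 -0.71  1.37  0.76]
(array([ 0.003, -0.009,  0.264]), array([0.0015, 0.0001, 0.0005]))
```

View pics/w2.png

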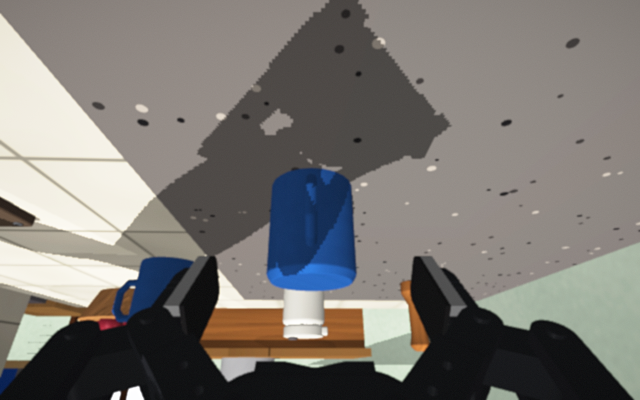

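The (upside-down) wrist view shows the mug centred at (313,225) with the handle facing the gripper head-on at (313,205), so the approach is aligned. Advance and grip the handle.

```bash
python3 -m handwheel '[[0.003,-0.009,0.1,0.0015,0,0.0005,1],[0.003,-0.009,0.2,0.0015,0,0.0005,0],[0.003,-0.009,0.264,0.0015,0,0.0005,-0.5],[0.003,-0.009,0.264,0.0015,0,0.0005,-0.5],[0.003,-0.009,0.264,0.0015,0,0.0005,-1],[0.003,-0.009,0.264,0.0015,0,0.0005,-1],[0.003,-0.009,0.264,0.0015,0,0.0005,-1],[0.003,-0.009,0.264,0.0015,0,0.0005,-1]]' 40;python3 - <<'E'
from h import *
print(shift([.444,.102,.064],tool(92,-45,1)),monitor.get_state()["wrist_torque"])
E
```

```text
time: 5.3
eef_pos: [0.445, 0.1021, 0.0649]
tcp_rot: [0.642, 0.664, -0.266, 0.276]
contact_force: [-0.9, 4.1, 6.1]
opening: 0.088
finger_force: 39.6
(array([ 0.001, -0.003,  0.002]), array([ 0.0004,  0.0004, -0.0006])) [0.11522163 0.08057919 0.00732625]
```

```bash
cat >> h.py <<'E'
def arc(pivot, P, hdeg, phis, theta0, press=.001):
    """rows (sx, sz in 40cm; turn about tool y in pi) for tipping by phi about pivot; planar coords (h, z)"""
    r=np.array(P)-pivot; t=np.radians(theta0)
    X=np.array([np.cos(t),np.sin(t)]);Zt=np.array([np.sin(t),-np.cos(t)])
    for f in phis:
        a=np.radians(f); q=np.array([r[0]*np.cos(a)-r[1]*np.sin(a), r[0]*np.sin(a)+r[1]*np.cos(a)])-r-[0,press]
        print(f,(X@q/.4).round(4),(Zt@q/.4).round(4),round(f/180,4))
E
python3 -c "
from h import *
arc(np.array([-.038,.020]),[.0655,.064],92,[3,7.5,15,22.5,30,37.5,45,52.5,60,67.5,75,82.5,90],-45)"
```

```text
3 -0.012 -0.0034 0.0167
7.5 -0.0332 -0.0097 0.0417
15 -0.0693 -0.0166 0.0833
22.5 -0.106 -0.0186 0.125
30 -0.1427 -0.0159 0.1667
37.5 -0.1787 -0.0084 0.2083
45 -0.2134 0.0038 0.25
52.5 -0.2462 0.0203 0.2917
60 -0.2766 0.0411 0.3333
67.5 -0.3041 0.0656 0.375
75 -0.3281 0.0934 0.4167
82.5 -0.3482 0.1242 0.4583
90 -0.3642 0.1573 0.5
```

```bash
python3 -m handwheel '[[-0.012,0,-0.0034,0,0.0167,0,-1],[-0.033,0,-0.0097,0,0.0417,0,-1],[-0.069,0,-0.0166,0,0.0833,0,-1],[-0.106,0,-0.0186,0,0.125,0,-1],[-0.143,0,-0.0159,0,0.1667,0,-1]]';python3 - <<'E'
from h import *
a=eyes.read_camera("scene")[150:260,270:400];b=eyes.read_camera("side")[150:260,250:380]
save("t1",cv2.resize(np.vstack([a,b]) if 0 else np.hstack([a,b]),None,fx=3,fy=3))
s=monitor.get_state();print(s["eef_pos"],s["wrist_torque"],s["contact_force"])
E
```

```text
time: 5.92
eef_pos: [0.4457, 0.0659, 0.1096]
tcp_rot: [0.689, 0.713, -0.088, 0.093]
contact_force: [-0.6, 0.1, -2.1]
opening: 0.094
finger_force: 39.0
[0.44625272 0.06397067 0.11031322] [ 0.33990115 -0.06055014  0.09438874] [ 0.01796468  0.41693324 -1.96676618]
```

View pics/t1.png

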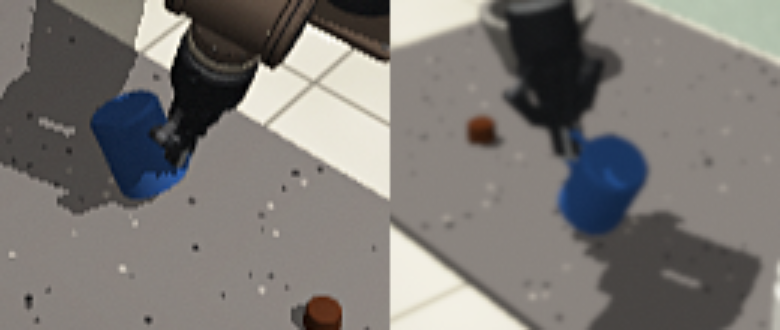

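The mug is tipped about 30° in both views, held by its handle. The wrist reading of about -2 N says that I'm carrying its weight, so I lower it slightly to keep it firmly on the stone.

```bash
python3 -m handwheel '[[0.0013,0,0.0048,0,0,0,-1],[0.0013,0,0.0048,0,0,0,-1]]'; python3 -c "
from h import *
print(monitor.get_state()['wrist_torque'])"
```

```text
time: 6.28
eef_pos: [0.4464, 0.0661, 0.1076]
tcp_rot: [0.688, 0.713, -0.091, 0.096]
contact_force: [0.3, 1.9, 6.5]
opening: 0.092
finger_force: 40.4
[-0.25451198 -0.07982442  0.05078242]
```

```bash
python3 -c "
from h import *
r=np.array([.1035,.044]);c,s=np.cos(np.pi/6),np.sin(np.pi/6)
arc(np.array([0,0]),[r[0]*c-r[1]*s,r[0]*s+r[1]*c],92,[6,12,18,24,30,36,42,48,54,60],-15,.0003)"
```

```text
6 -0.0276 -0.0088 0.0333
12 -0.0563 -0.0154 0.0667
18 -0.0855 -0.019 0.1
24 -0.115 -0.0195 0.1333
30 -0.1443 -0.0169 0.1667
36 -0.1732 -0.0113 0.2
42 -0.2013 -0.0027 0.2333
48 -0.2284 0.0088 0.2667
54 -0.2541 0.0231 0.3
60 -0.2782 0.04 0.3333
```

```bash
python3 -m handwheel '[[-0.0276,0,-0.0088,0,0.0333,0,-1],[-0.0563,0,-0.0154,0,0.0667,0,-1],[-0.0855,0,-0.019,0,0.1,0,-1]]'; python3 -m handwheel '[[-0.0295,0,-0.0005,0,0.0333,0,-1]]'
```

```text
time: 6.65
eef_pos: [0.4477, 0.0356, 0.1245]
tcp_rot: [0.694, 0.719, 0.02, -0.019]
contact_force: [-0.2, 0.8, 4.5]
opening: 0.09
finger_force: 40.0
time: 6.78
eef_pos: [0.4504, 0.0242, 0.1274]
tcp_rot: [0.693, 0.717, 0.058, -0.056]
contact_force: [-1.4, 5.7, 26.1]
opening: 0.093
finger_force: 42.5
```

```bash
python3 -c "
from h import *
a=np.radians(54);r=np.array([.1035,.044]);c,s=np.cos(a),np.sin(a)
arc(np.array([0,0]),[r[0]*c-r[1]*s,r[0]*s+r[1]*c],92,[0,6,12,18,24,30,36],9,-.0030)"
```

```text
0 0.0012 -0.0074 0.0
6 -0.0267 -0.017 0.0333
12 -0.0553 -0.0236 0.0667
18 -0.0845 -0.0271 0.1
24 -0.114 -0.0276 0.1333
30 -0.1433 -0.0251 0.1667
36 -0.1722 -0.0194 0.2
```

```bash
python3 -m handwheel '[[-0.0267,0,-0.017,0,0.0333,0,-1],[-0.0553,0,-0.0236,0,0.0667,0,-1],[-0.0845,0,-0.0271,0,0.1,0,-1]]'; python3 -c "
from h import *
a=np.radians(72);r=np.array([.1035,.044]);c,s=np.cos(a),np.sin(a)
arc(np.array([0,0]),[r[0]*c-r[1]*s,r[0]*s+r[1]*c],92,[0,6,12,18,22],27,-.0)"
```

```text
time: 7.15
eef_pos: [0.4498, -0.0119, 0.1305]
tcp_rot: [0.675, 0.699, 0.164, -0.168]
contact_force: [0.0, 0.1, 8.0]
opening: 0.086
finger_force: 40.3
0 0.0 0.0 0.0
6 -0.0278 -0.0096 0.0333
12 -0.0565 -0.0162 0.0667
18 -0.0857 -0.0197 0.1
22 -0.1053 -0.0204 0.1222
```

```bash
python3 -m handwheel '[[-0.0278,0,-0.0096,0,0.0333,0,-1],[-0.0565,0,-0.0162,0,0.0667,0,-1],[-0.0857,0,-0.0197,0,0.1,0,-1],[-0.0857,0,-0.0197,0,0.1,0,-1]]';python3 - <<'E'
from h import *
a=eyes.read_camera("scene")[130:240,240:370];b=eyes.read_camera("side")[150:260,250:380]
save("t2",cv2.resize(np.hstack([a,b]),None,fx=3,fy=3))
s=monitor.get_state();print(s["eef_pos"],s["wrist_torque"],s["qpos"].round(2))
E
```

```text
time: 7.65
eef_pos: [0.4508, -0.0465, 0.1215]
tcp_rot: [0.642, 0.663, 0.268, -0.277]
contact_force: [1.0, -1.3, 14.6]
opening: 0.094
finger_force: 41.2
[ 0.45081167 -0.04639594  0.1215302 ] [ 0.78613296 -0.04894056 -0.02869536] [-0.63  0.17  2.12  0.6   1.43 -0.93]
```

View pics/t2.png

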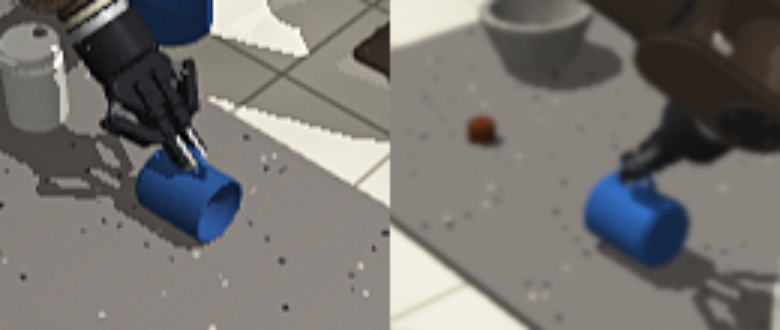

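Both views show the mug lying on its side, handle up, mouth toward +y; the jar is close behind where the gripper would end up. I slide the lying mug 0.13 m toward +y along the stone.

```bash
python3 -m handwheel '[[0.03,0,0.026,0,0,0,-1],[0.08,0,0.077,0,0,0,-1],[0.13,0,0.127,0,0,0,-1],[0.18,0,0.177,0,0,0,-1],[0.23,0,0.227,0,0,0,-1],[0.23,0,0.227,0,0,0,-1]]'
python3 -m handwheel '[[0,0,0,0,0,0,-0.5],[0,0,0,0,0,0,0],[0,0,0,0,0,0,0.3],[0,0,-0.1,0,0,0,0.3],[0,0,-0.2,0,0,0,0.3],[0,0,-0.2,0,0,0,0.3]]'
python3 - <<'E'
from h import *
a=eyes.read_camera("scene")[130:280,270:420];b=eyes.read_camera("side")[150:260,250:380]
save("t3",cv2.resize(np.hstack([cv2.resize(a,(450,450)),cv2.resize(b,(390,330)).repeat(1,0) if 0 else cv2.copyMakeBorder(cv2.resize(b,(350,296)),0,154,0,0,0)]),None,fx=1,fy=1))
E
```

```text
time: 8.5
eef_pos: [0.4439, 0.0863, 0.121]
tcp_rot: [0.641, 0.664, 0.266, -0.278]
contact_force: [0.3, 3.5, 7.8]
opening: 0.09
finger_force: 46.1
time: 9.25
eef_pos: [0.4483, 0.0241, 0.1786]
tcp_rot: [0.643, 0.664, 0.266, -0.272]
contact_force: [-1.1, -0.1, -0.4]
opening: 0.647
finger_force: 0.0
```

View pics/t3.png

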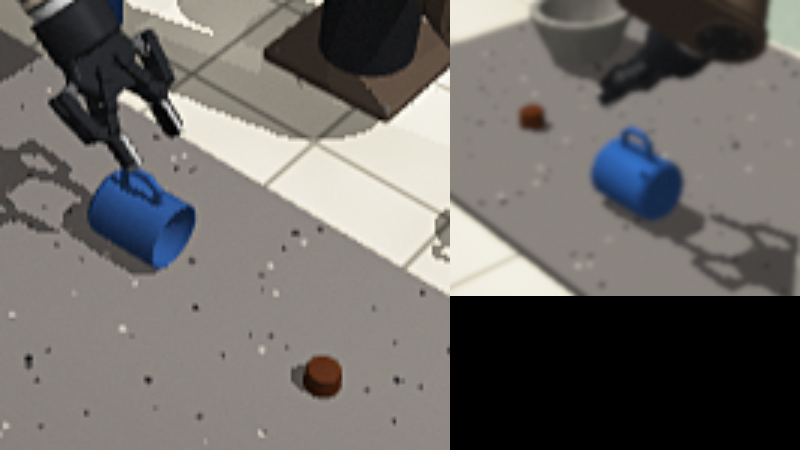

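The mug lies still on its side with the handle upright, at scene crop (140,215). Regrip the handle from the mouth side (tool leaning −45°).

```bash
python3 -m handwheel '[[0.1,0,-0.1,0,0,0,0.3],[0.2,0,-0.2,0,0,0,0.3],[0.3,0,-0.1,0,-0.1,0,0.3],[0.35,0,0,0,-0.5,0,0.3],[0.35,0,0,0,-0.5,0,0.3],[0.35,0,0,0,-0.5,0,0.3],[0.35,0,0,0,-0.5,0,0.3],[0.35,0,0,0,-0.5,0,0.3],[0.35,0,0,0,-0.5,0,0.3],[0.3,0,0.1,0,-0.5,0,0.3],[0.25,0,0.2,0,-0.5,0,0.3],[0.212,0,0.209,0,-0.5,0,0.3]]'
python3 - <<'E'
from h import *
p=eyes.camera_params("wrist");im=eyes.read_camera("wrist");save("w3",im)
print(monitor.get_state()["qpos"].round(2))
print(shift([.444,.0863,.122],tool(92,-45,1)))
print(p["K"]@(p["R"]@[.444,.0863,.1235]+p["t"])/(p["R"]@[.444,.0863,.1235]+p["t"])[2])
E
```

```text
time: 10.85
eef_pos: [0.4393, 0.1459, 0.1718]
tcp_rot: [0.639, 0.666, -0.271, 0.274]
contact_force: [-0.6, -0.3, -0.8]
opening: 0.657
finger_force: 0.0
[ 0.43  0.15  2.03 -0.73  1.39  0.68]
(array([-0.013,  0.007,  0.192]), array([-0.002 ,  0.0014,  0.0024]))
[319.12166501 227.51237811   1.        ]
```

View pics/w3.png

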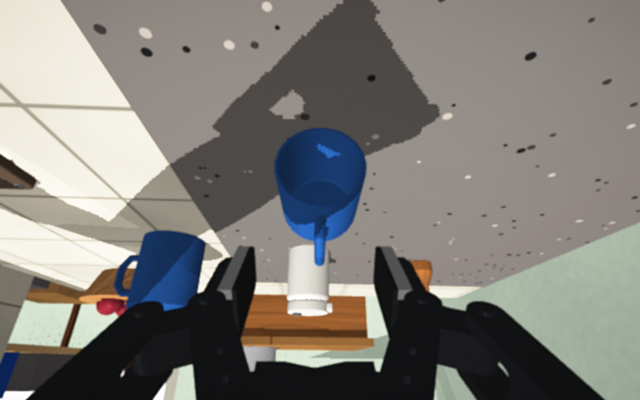

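The wrist view shows the open mouth at (320,170) and the handle at (320,240), centred between the fingers. Advance and grip.

```bash
python3 -m handwheel '[[-0.013,0.007,0.1,-0.002,0.0014,0.0024,0.3],[-0.013,0.007,0.192,-0.002,0.0014,0.0024,0.3],[-0.013,0.007,0.192,-0.002,0.0014,0.0024,-0.5],[-0.013,0.007,0.192,-0.002,0.0014,0.0024,-1],[-0.013,0.007,0.192,-0.002,0.0014,0.0024,-1],[-0.013,0.007,0.192,-0.002,0.0014,0.0024,-1]]' 40
python3 - <<'E'
from h import *
arc(np.array([0,0]),[.046,.1025],92,[4,10,16,23,30,38,46,54,62,70,78,84,90],-45,.002)
E
```

```text
time: 11.65
eef_pos: [0.448, 0.088, 0.128]
tcp_rot: [0.644, 0.663, -0.261, 0.278]
contact_force: [0.8, -0.3, 0.1]
opening: 0.001
finger_force: 0.0
4 -0.0145 0.0111 0.0222
10 -0.0405 0.0249 0.0556
16 -0.065 0.0412 0.0889
23 -0.0911 0.0634 0.1278
30 -0.1143 0.0886 0.1667
38 -0.1369 0.1207 0.2111
46 -0.1548 0.1555 0.2556
54 -0.1677 0.1926 0.3
62 -0.1753 0.231 0.3444
70 -0.1774 0.2701 0.3889
78 -0.1741 0.3092 0.4333
84 -0.1681 0.3379 0.4667
90 -0.1591 0.3659 0.5
```

```bash
python3 - <<'E'
from h import *
im=eyes.read_camera("wrist")
a=eyes.read_camera("side")[150:260,250:380];b=eyes.read_camera("scene")[130:240,270:400]
save("w4",np.vstack([im[80:300,100:540],np.hstack([cv2.resize(a,(220,186)),cv2.resize(b,(220,186))])]))
s=monitor.get_state();print(s["eef_pos"],s["contact_force"])
E
```

```text
[0.4474901  0.08771924 0.1272743 ] [-0.15403843 -0.24320329  0.56595426]
```

View pics/w4.png

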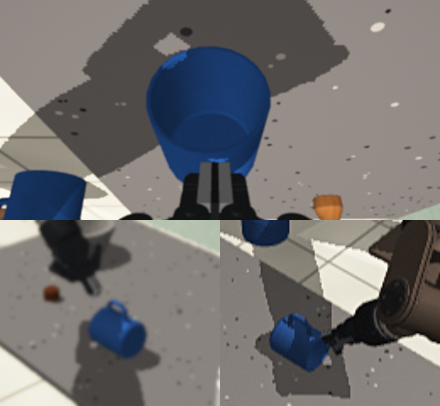

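The view shows the fingers shut just short of the handle arch, on its mouth side; the mug lies undisturbed. I'll back off, and triangulate the mouth, base and handle from the t3 picture pixels and fresh masks.

```bash
python3 -m handwheel '[[0,0,-0.1,0,0,0,-1],[0,0,-0.25,0,0,0,0.3],[0,0,-0.35,0,0,0,0.3],[0,0,-0.35,0,0,0,0.3]]'
python3 - <<'E'
from h import *
ps,pd=eyes.camera_params("scene"),eyes.camera_params("side")
S=lambda x,y:(270+x/3,130+y/3); D=lambda x,y:(250+(x-450)/2.692,150+y/2.69)
print("mouth",plane(ps,S(174,236),.058)); print("base",plane(pd,D(656,190),.058))
print("handle scene ends",plane(ps,S(125,176),.126),plane(ps,S(158,196),.11))
print("handle side ends",plane(pd,D(624,132),.126),plane(pd,D(650,150),.126))
for n,p in(("scene",ps),("side",pd),("wrist",eyes.camera_params("wrist"))):
    im=eyes.read_camera(n); save("z_"+n,im)
    for st,ce,m in blobs(im,*BLUE,100):
        print(n,st,ce,plane(p,ce,.062).round(3))
        # silhouette of everything above body: column-wise profile
        if n=="wrist" : 
            w=m.sum(1);print([(i,int(w[i]),int(np.where(m[i])[0].mean())) for i in range(st[1],st[1]+st[3],6)])
s=monitor.get_state();print(s["eef_pos"])
p=eyes.camera_params("wrist")
for y in (.03,.05,.07,.09): 
    c=p["K"]@(p["R"]@[.445,y,.1235]+p["t"]);print(y,(c/c[2])[:2].round(1))
E
```

```text
time: 12.3
eef_pos: [0.4445, 0.1881, 0.229]
tcp_rot: [0.644, 0.664, -0.259, 0.278]
contact_force: [-0.1, -0.1, 0.6]
opening: 0.637
finger_force: 0.0
mouth [0.44709343 0.06108734 0.058     ]
base [ 0.44535151 -0.02694141  0.058     ]
handle scene ends [0.46577396 0.00988875 0.126     ] [0.45302906 0.04331156 0.11      ]
handle side ends [0.43154998 0.01377622 0.126     ] [ 0.42684492 -0.03831374  0.126     ]
scene [282, 103, 29, 42, 1094] [296.1 123.3] [ 0.194 -0.314  0.062]
scene [299, 185, 36, 34, 782] [316.8 201.8] [0.451 0.018 0.062]
side [303, 198, 33, 33, 688] [318.9 215.3] [0.444 0.009 0.062]
side [300, 271, 51, 71, 2860] [326.4 306.7] [ 0.19  -0.316  0.062]
wrist [275, 113, 74, 114, 5924] [312.1 160.5] [0.45  0.028 0.062]
[(113, 15, 312), (119, 47, 312), (125, 61, 312), (131, 69, 312), (137, 73, 312), (143, 74, 311), (149, 74, 311), (155, 71, 312), (161, 69, 312), (167, 67, 312), (173, 65, 312), (179, 62, 312), (185, 61, 313), (191, 57, 313), (197, 52, 312), (203, 40, 312), (209, 16, 312), (215, 8, 312), (221, 7, 313)]
wrist [130, 217, 81, 79, 4576] [174.9 257. ] [ 0.188 -0.321  0.062]
[(217, 17, 174), (223, 49, 180), (229, 56, 182), (235, 57, 181), (241, 65, 176), (247, 62, 175), (253, 61, 175), (259, 63, 173), (265, 65, 171), (271, 69, 169), (277, 61, 173), (283, 61, 172), (289, 56, 172), (295, 6, 183)]
wrist [3, 346, 28, 44, 560] [ 16.9 367.6] [-11.772 -16.245   0.062]
[(346, 2, 19), (352, 13, 23), (358, 14, 20), (364, 14, 18), (370, 13, 16), (376, 13, 14), (382, 13, 12), (388, 13, 9)]
[0.4423656  0.18521311 0.2247861 ]
0.03 [311.3 213.5]
0.05 [311.9 204.7]
0.07 [312.4 194.8]
0.09 [313.1 183.6]
```

```bash
python3 - <<'E'
from h import *
print(shift([.4455,.017,.122],tool(91,-45,1)),shift([.4455,.057,.162],tool(91,-45,1)))
E
```

```text
(array([-0.117, -0.008,  0.479]), array([ 0.0049, -0.0007,  0.0018])) (array([-0.116, -0.004,  0.337]), array([ 0.0049, -0.0007,  0.0018]))
```

```bash
python3 -m handwheel '[[-0.1,-0.004,0.1,0.005,0,0.002,0.3],[-0.117,-0.004,0.22,0.005,0,0.002,0.3],[-0.117,-0.006,0.337,0.005,0,0.002,0.3],[-0.117,-0.008,0.42,0.005,0,0.002,0.3],[-0.117,-0.008,0.479,0.005,0,0.002,0.3],[-0.117,-0.008,0.479,0.005,0,0.002,0.3],[-0.117,-0.008,0.479,0.005,0,0.002,-1],[-0.117,-0.008,0.479,0.005,0,0.002,-1],[-0.117,-0.008,0.479,0.005,0,0.002,-1],[-0.117,-0.008,0.479,0.005,0,0.002,-1],[-0.117,-0.008,0.479,0.005,0,0.002,-1]]' 40
```

```text
time: 13.82
eef_pos: [0.447, 0.018, 0.1241]
tcp_rot: [0.648, 0.659, -0.266, 0.273]
contact_force: [0.9, 2.6, 2.9]
opening: 0.089
finger_force: 39.3
```

```bash
python3 -m handwheel '[[0.03,0,-0.03,0,0,0,-1],[0.08,0,-0.08,0,0,0,-1],[0.13,0,-0.13,0,0,0,-1],[0.16,0,-0.159,0,0,0,-1],[0.16,0,-0.159,0,0,0,-1]]' 
python3 - <<'E'
from h import *
p=eyes.camera_params("side");im=eyes.read_camera("side")
for st,ce,m in blobs(im,*BLUE,100): print(st,ce,plane(p,ce,.062).round(3))
s=monitor.get_state();print(s["qpos"].round(2))
E
```

```text
time: 14.45
eef_pos: [0.4452, 0.1088, 0.1239]
tcp_rot: [0.648, 0.659, -0.266, 0.274]
contact_force: [-0.3, 0.7, 6.3]
opening: 0.086
finger_force: 39.5
[293, 186, 30, 32, 597] [307.5 204.9] [0.459 0.086 0.062]
[300, 271, 51, 71, 2856] [326.5 306.7] [ 0.19  -0.316  0.062]
[ 0.35  0.2   2.08 -0.77  1.28  0.73]
```

```bash
python3 -m handwheel '[[-0.0145,0,0.0111,0,0.0222,0,-1],[-0.0405,0,0.0249,0,0.0556,0,-1],[-0.065,0,0.0412,0,0.0889,0,-1],[-0.0911,0,0.0634,0,0.1278,0,-1]]'
python3 - <<'E'
from h import *
print(monitor.get_state()["wrist_torque"])
a=np.radians(23);r=np.array([.046,.1025]);c,s=np.cos(a),np.sin(a)
arc(np.array([0,0]),[r[0]*c-r[1]*s,r[0]*s+r[1]*c],92,[0,7,14,21,28,35],-22,0)
E
```

```text
time: 15.0
eef_pos: [0.4445, 0.0646, 0.1294]
tcp_rot: [0.689, 0.701, -0.13, 0.133]
contact_force: [0.2, -0.6, -1.6]
opening: 0.091
finger_force: 38.9
[0.34071624 0.03045295 0.04225643]
0 0.0 0.0 0.0
7 -0.0312 0.0141 0.0389
14 -0.0605 0.032 0.0778
21 -0.0874 0.0532 0.1167
28 -0.1116 0.0776 0.1556
35 -0.1325 0.1048 0.1944
```

```bash
python3 -m handwheel '[[0.0023,0,0.0058,0,0,0,-1],[0.0023,0,0.0058,0,0,0,-1]]'
```

```text
time: 15.25
eef_pos: [0.4445, 0.0643, 0.127]
tcp_rot: [0.689, 0.7, -0.133, 0.135]
contact_force: [0.4, -0.2, -2.5]
opening: 0.091
finger_force: 39.0
```

```bash
python3 -m handwheel '[[0.0028,0,0.007,0,0,0,-1],[0.0028,0,0.007,0,0,0,-1]]'; python3 - <<'E'
from h import *
print(monitor.get_state()["wrist_torque"])
p=eyes.camera_params("side");im=eyes.read_camera("side")
st,ce,m=blobs(im,*BLUE,100)[0];print(st,ce)
cn=max(cv2.findContours(m.astype(np.uint8),0,1)[0],key=len)[:,0];lo=cn[cn[:,1]>=cn[:,1].max()-1];print("lowest px",lo.tolist(),plane(p,lo.mean(0),.02))
print(cv2.minAreaRect(cn))
p=eyes.camera_params("scene");im=eyes.read_camera("scene")
for st,ce,m in blobs(im,*BLUE,100):
    cn=max(cv2.findContours(m.astype(np.uint8),0,1)[0],key=len)[:,0];lo=cn[cn[:,1]>=cn[:,1].max()-1];print("scene",st,lo.tolist(),cv2.minAreaRect(cn))
E
```

```text
time: 15.5
eef_pos: [0.4452, 0.0649, 0.1246]
tcp_rot: [0.688, 0.701, -0.132, 0.135]
contact_force: [-0.6, -0.4, -2.6]
opening: 0.09
finger_force: 39.0
[0.40842142 0.0608608  0.00268885]
[296, 192, 32, 33, 634] [311.6 210.5]
lowest px [[313, 223], [314, 223], [315, 224], [316, 224], [317, 224], [318, 224], [319, 224], [320, 223], [321, 223], [322, 223]] [0.44990709 0.02449029 0.02      ]
((311.7500305175781, 210.75001525878906), (31.819805145263672, 25.455841064453125), 45.0)
scene [282, 103, 29, 42, 1096] [[288, 143], [289, 143], [290, 143], [291, 144], [292, 144], [293, 144], [294, 144], [295, 144], [296, 144], [297, 144], [298, 144], [299, 144], [300, 144], [301, 144], [302, 143], [303, 143], [304, 143]] ((296.0, 123.5), (41.0, 28.0), 90.0)
scene [308, 190, 36, 34, 695] [[328, 222], [329, 223], [330, 223], [331, 223], [332, 222], [333, 222]] ((325.5353088378906, 205.6040802001953), (34.02185821533203, 23.961633682250977), 37.5685920715332)
```

The side/scene silhouettes match a mug still lying flat: the handle pivoted in the light grip. I set it down, re-angle the tool, and grip harder.

```bash
python3 -m handwheel '[[0.0014,0,0.0035,0,0,0,-1],[0.0014,0,0.0035,0,0,0,-1],[0.0014,0,0.0035,0,0,0,-1]]'; python3 -m handwheel '[[0,0,0,0,0,0,-0.3],[0,0,0,0,0,0,0],[0,0,0,0,0,0,0],[0,0,0,0,-0.06,0,0],[0,0,0,0,-0.125,0,0],[0,0,0,0,-0.14,0,0],[0,0,0,0,-0.14,0,0]]'; python3 - <<'E'
from h import *
for n in("side","scene"):
  im=eyes.read_camera(n);p=eyes.camera_params(n);save("y_"+n,im)
  for st,ce,m in blobs(im,*BLUE,100): print(n,st,ce,plane(p,ce,.062).round(3))
E
```

```text
time: 15.98
eef_pos: [0.4457, 0.0642, 0.1241]
tcp_rot: [0.689, 0.7, -0.131, 0.136]
contact_force: [0.1, 0.4, -0.9]
opening: 0.089
finger_force: 39.2
time: 16.85
eef_pos: [0.4453, 0.0648, 0.1231]
tcp_rot: [0.643, 0.654, -0.279, 0.285]
contact_force: [0.4, 0.4, 0.0]
opening: 0.502
finger_force: 0.0
side [297, 194, 32, 33, 642] [312.4 212.2] [0.441 0.038 0.062]
side [300, 271, 51, 71, 2858] [326.5 306.7] [ 0.19  -0.316  0.062]
scene [282, 103, 29, 42, 1096] [296.1 123.3] [ 0.194 -0.314  0.062]
scene [308, 190, 36, 34, 641] [324.2 207.7] [0.455 0.052 0.062]
```

```bash
python3 -m handwheel '[[0,0,0,0,0,0,-1],[0,0,0,0,0,0,-1],[0,0,0,0,0,0,-1],[0,0,0,0,0,0,-1],[0,0,0,0,0,0,-1]]' 115; python3 - <<'E'
from h import *
s=monitor.get_state();z=Rot.from_quat(s["tcp_rot"]).as_matrix()[:,2];print("theta",np.degrees(np.arctan2(z[1],-z[2])))
arc(np.array([0,0]),[.046,.1035],92,[4,9,15,22,29],-47,.001)
E
```

```text
time: 17.58
eef_pos: [0.446, 0.0641, 0.1247]
tcp_rot: [0.643, 0.653, -0.279, 0.286]
contact_force: [-1.0, 1.2, 4.9]
opening: 0.058
finger_force: 113.1
theta -47.06392923058356
4 -0.0161 0.0101 0.0222
9 -0.0376 0.0222 0.05
15 -0.0618 0.0393 0.0833
22 -0.0877 0.0622 0.1222
29 -0.1106 0.0881 0.1611
```

```bash
python3 -m handwheel '[[-0.0161,0,0.0101,0,0.0222,0,-1],[-0.0376,0,0.0222,0,0.05,0,-1],[-0.0618,0,0.0393,0,0.0833,0,-1],[-0.0618,0,0.0393,0,0.0833,0,-1]]'; python3 - <<'E'
from h import *
for n in("side","scene"):
  im=eyes.read_camera(n);p=eyes.camera_params(n);save("x_"+n,im)
  for st,ce,m in blobs(im,*BLUE,100): print(n,st,ce,plane(p,ce,.062).round(3))
E
```

```text
time: 18.08
eef_pos: [0.449, 0.0349, 0.1356]
tcp_rot: [0.675, 0.684, -0.19, 0.201]
contact_force: [-1.1, 3.8, 13.7]
opening: 0.06
finger_force: 115.2
side [299, 196, 32, 32, 646] [314.9 211.2] [0.451 0.038 0.062]
side [300, 271, 51, 71, 2860] [326.5 306.7] [ 0.19  -0.316  0.062]
scene [282, 103, 29, 42, 1096] [296.2 123.3] [ 0.194 -0.314  0.062]
scene [304, 186, 37, 34, 766] [322.1 203.9] [0.447 0.036 0.062]
```

```bash
cat >> h.py <<'E'
def arcB(f0,theta,to,press):
    a=np.radians(f0);r=np.array([.046,.1035]);c,s=np.cos(a),np.sin(a)
    arc(np.array([0,0]),[r[0]*c-r[1]*s,r[0]*s+r[1]*c],92,to,theta,press)
E
python3 -c "
from h import *
arcB(15,-32,[7,14,21,28,35],-.0005)"
```

```text
7 -0.0316 0.0144 0.0389
14 -0.0604 0.0335 0.0778
21 -0.0867 0.056 0.1167
28 -0.11 0.0815 0.1556
35 -0.1301 0.1096 0.1944
```

```bash
python3 -m handwheel '[[-0.0316,0,0.0144,0,0.0389,0,-1],[-0.0604,0,0.0335,0,0.0778,0,-1],[-0.0867,0,0.056,0,0.1167,0,-1]]'; python3 -c "
from h import *
arcB(36,-11,[0,7,14,21,28,35],0)"
```

```text
time: 18.55
eef_pos: [0.4524, -0.0078, 0.1385]
tcp_rot: [0.697, 0.71, -0.063, 0.075]
contact_force: [-4.1, -1.8, 22.3]
opening: 0.06
finger_force: 116.4
0 0.0 0.0 0.0
7 -0.0309 0.0154 0.0389
14 -0.0597 0.0345 0.0778
21 -0.086 0.057 0.1167
28 -0.1094 0.0825 0.1556
35 -0.1294 0.1107 0.1944
```

```bash
python3 -m handwheel '[[-0.0314,0,0.013,0,0.0389,0,-1],[-0.0602,0,0.032,0,0.0778,0,-1],[-0.0865,0,0.0545,0,0.1167,0,-1]]'; python3 - <<'E'
from h import *
arcB(57,10,[0,7,14,21,28,33],0)
for n in("side","scene"):
  im=eyes.read_camera(n);p=eyes.camera_params(n);save("v_"+n,im)
  for st,ce,m in blobs(im,*BLUE,100): print(n,st,ce,plane(p,ce,.062).round(3))
E
```

```text
time: 18.92
eef_pos: [0.4563, -0.0504, 0.1267]
tcp_rot: [0.697, 0.712, 0.066, -0.05]
contact_force: [-3.0, -13.2, 34.2]
opening: 0.058
finger_force: 118.8
0 0.0 0.0 0.0
7 -0.0309 0.0154 0.0389
14 -0.0597 0.0345 0.0778
21 -0.086 0.057 0.1167
28 -0.1094 0.0825 0.1556
33 -0.124 0.1024 0.1833
side [309, 199, 29, 31, 584] [323.4 214.1] [0.46  0.005 0.062]
side [300, 272, 51, 70, 2834] [326.8 307.2] [ 0.19  -0.318  0.062]
scene [296, 179, 32, 32, 716] [311.5 194.9] [ 0.44  -0.015  0.062]
```

```bash
python3 -m handwheel '[[0.0015,0,-0.009,0,0,0,-1],[0.0015,0,-0.009,0,0,0,-1]]'; python3 - <<'E'
from h import *
s=monitor.get_state();z=Rot.from_quat(s["tcp_rot"]).as_matrix()[:,2];print("theta",np.degrees(np.arctan2(z[1],-z[2])),s["qpos"].round(2))
E
```

```text
time: 19.27
eef_pos: [0.4545, -0.0496, 0.1275]
tcp_rot: [0.698, 0.711, 0.064, -0.05]
contact_force: [-2.0, -12.3, 25.0]
opening: 0.061
finger_force: 117.4
theta 9.246515740194022 [-0.41 -0.05  2.19  0.18  1.05 -0.52]
```

```bash
python3 -c "
from h import *
arcB(42,9,[6,12,18,24,30,36,42,48],-.007)"
```

```text
6 -0.0262 -0.0111 0.0333
12 -0.0544 -0.0019 0.0667
18 -0.0815 0.0101 0.1
24 -0.1072 0.025 0.1333
30 -0.1311 0.0424 0.1667
36 -0.1531 0.0623 0.2
42 -0.173 0.0843 0.2333
48 -0.1904 0.1083 0.2667
```

```bash
python3 -m handwheel '[[-0.0262,0,-0.008,0,0.0333,0,-1],[-0.0544,0,-0.0019,0,0.0667,0,-1],[-0.0815,0,0.0101,0,0.1,0,-1]]';python3 - <<'E'
from h import *
s=monitor.get_state();z=Rot.from_quat(s["tcp_rot"]).as_matrix()[:,2];print("theta",np.degrees(np.arctan2(z[1],-z[2])))
E
```

```text
time: 19.65
eef_pos: [0.4478, -0.0755, 0.1093]
tcp_rot: [0.68, 0.692, 0.172, -0.172]
contact_force: [-0.1, -0.1, -2.6]
opening: 0.058
finger_force: 113.8
theta 28.105758070855543
```

```bash
python3 -m handwheel '[[-0.0047,0,0.0088,0,0,0,-1]]'; python3 -m handwheel '[[-0.0035,0,0.0066,0,0,0,-1]]'; python3 - <<'E'
from h import *
for n in("side","scene"):
  im=eyes.read_camera(n);p=eyes.camera_params(n);save("u_"+n,im)
  for st,ce,m in blobs(im,*BLUE,100):
    cn=max(cv2.findContours(m.astype(np.uint8),0,1)[0],key=len)[:,0];lo=cn[cn[:,1]>=cn[:,1].max()];print(n,st,ce,plane(p,ce,.062).round(3),lo.mean(0),plane(p,lo.mean(0),.02).round(3))
E
```

```text
time: 19.77
eef_pos: [0.4485, -0.0771, 0.1058]
tcp_rot: [0.681, 0.691, 0.17, -0.171]
contact_force: [-1.6, -5.9, 9.3]
opening: 0.06
finger_force: 115.9
time: 19.9
eef_pos: [0.4498, -0.0769, 0.1049]
tcp_rot: [0.68, 0.692, 0.171, -0.169]
contact_force: [-0.7, -8.8, 13.3]
opening: 0.052
finger_force: 116.2
side [312, 200, 28, 33, 634] [324.3 216.7] [ 0.452 -0.009  0.062] [324. 232.] [ 0.433 -0.028  0.02 ]
side [300, 272, 51, 70, 2800] [326.8 306.9] [ 0.19  -0.317  0.062] [327.5 341. ] [ 0.148 -0.367  0.02 ]
scene [283, 103, 28, 42, 829] [298.9 124.2] [ 0.191 -0.302  0.062] [297. 144.] [ 0.246 -0.263  0.02 ]
scene [294, 178, 31, 34, 729] [309.7 193.6] [ 0.439 -0.023  0.062] [311. 211.] [0.464 0.005 0.02 ]
```

```bash
python3 -c "
from h import *
arcB(64,28,[6,12,18,24,27],-.0015)"
```

```text
6 -0.0269 0.0044 0.0333
12 -0.0545 0.015 0.0667
18 -0.0809 0.0285 0.1
24 -0.1058 0.0446 0.1333
27 -0.1175 0.0537 0.15
```

```bash
python3 -m handwheel '[[-0.0269,0,0.0044,0,0.0333,0,-1],[-0.0545,0,0.015,0,0.0667,0,-1],[-0.0809,0,0.0285,0,0.1,0,-1]]';python3 - <<'E'
from h import *
s=monitor.get_state();z=Rot.from_quat(s["tcp_rot"]).as_matrix()[:,2];print("theta",np.degrees(np.arctan2(z[1],-z[2])),s["wrist_torque"])
E
```

```text
time: 20.38
eef_pos: [0.4497, -0.0986, 0.0808]
tcp_rot: [0.643, 0.657, 0.277, -0.279]
contact_force: [-3.9, -7.3, 23.0]
opening: 0.061
finger_force: 116.7
theta 46.312388559945774 [1.66455068 0.77107094 0.6183989 ]
```

```bash
python3 -c "
from h import *
arcB(81.5,46,[4,8.5],-.004)"
```

```text
4 -0.012 -0.0023 0.0222
8.5 -0.0332 0.0045 0.0472
```

```bash
python3 -m handwheel '[[-0.012,0,-0.0023,0,0.0222,0,-1],[-0.0332,0,0.0045,0,0.0472,0,-1],[-0.0332,0,0.0045,0,0.0472,0,-1],[-0.0332,0,0.0045,0,0.0472,0,-1]]';python3 - <<'E'
from h import *
s=monitor.get_state();print(s["wrist_torque"])
for n in("side","scene"):
  im=eyes.read_camera(n);p=eyes.camera_params(n);save("s_"+n,im)
  for st,ce,m in blobs(im,*BLUE,100): print(n,st,ce,plane(p,ce,.062).round(3),cv2.minAreaRect(max(cv2.findContours(m.astype(np.uint8),0,1)[0],key=len)))
E
```

```text
time: 20.88
eef_pos: [0.4488, -0.1058, 0.0681]
tcp_rot: [0.622, 0.634, 0.322, -0.327]
contact_force: [-1.9, 0.1, 6.8]
opening: 0.059
finger_force: 114.3
[0.26306043 0.13426146 0.11678122]
side [316, 201, 27, 34, 714] [329.2 218. ] [ 0.458 -0.026  0.062] ((329.0, 217.5), (33.0, 26.0), 90.0)
side [300, 272, 51, 70, 2839] [326.9 306.5] [ 0.191 -0.316  0.062] ((326.6287841796875, 306.24713134765625), (48.29079818725586, 69.0480728149414), 7.696050643920898)
scene [282, 103, 29, 42, 1097] [296.1 123.3] [ 0.194 -0.314  0.062] ((296.0, 123.5), (41.0, 28.0), 90.0)
scene [291, 174, 29, 35, 760] [305.2 190.7] [ 0.439 -0.043  0.062] ((304.49542236328125, 191.15138244628906), (34.8648796081543, 25.190834045410156), 73.3007583618164)
```

```bash
python3 -m handwheel '[[0,0,0,0,0,0,-0.7],[0,0,0,0,0,0,-0.3],[0,0,0,0,0,0,0],[0,0,0,0,0,0,0],[0,0,0,0,0,0,0]]' 40; python3 -m handwheel '[[0,0,-0.05,0,0,0,0],[0,0,-0.15,0,0,0,0],[0.1,0,-0.25,0,0,0,0],[0.3,0,-0.3,0,0,0,0],[0.4,0,-0.3,0,0,0,0]]';python3 - <<'E'
from h import *
s=monitor.get_state();print(s["qpos"].round(2))
for n in("side","scene"):
  im=eyes.read_camera(n);p=eyes.camera_params(n);save("r_"+n,im)
  for st,ce,m in blobs(im,*BLUE,100): print(n,st,ce,plane(p,ce,.062).round(3),cv2.minAreaRect(max(cv2.findContours(m.astype(np.uint8),0,1)[0],key=len)))
print(shift([.45,.10,.33],tool(90,0,1)))
E
```

```text
time: 21.6
eef_pos: [0.4487, -0.1061, 0.0668]
tcp_rot: [0.623, 0.634, 0.322, -0.326]
contact_force: [0.1, -0.1, 0.3]
opening: 0.504
finger_force: 0.0
time: 22.22
eef_pos: [0.4486, -0.1122, 0.2701]
tcp_rot: [0.624, 0.634, 0.322, -0.324]
contact_force: [0.3, -0.5, 0.2]
opening: 0.499
finger_force: 0.0
[-0.77  0.07  1.97  0.64  1.82 -0.87]
side [314, 202, 27, 34, 713] [325.2 218.9] [ 0.445 -0.021  0.062] ((327.0, 218.5), (33.0, 26.0), 90.0)
side [300, 272, 51, 70, 2800] [326.9 306.9] [ 0.19  -0.317  0.062] ((326.7984924316406, 306.4703369140625), (48.216712951660156, 68.8477554321289), 8.365885734558105)
scene [282, 103, 29, 42, 865] [298.4 124.5] [ 0.194 -0.302  0.062] ((296.0, 123.5), (41.0, 28.0), 90.0)
scene [292, 177, 30, 35, 765] [309.1 193.5] [ 0.44  -0.025  0.062] ((309.89654541015625, 193.7413787841797), (34.3536376953125, 28.597082138061523), 68.19859313964844)
(array([0.424, 0.012, 0.345]), array([ 0.001 , -0.3002,  0.0075]))
```

```bash
python3 -c "
from h import *
print(shift([.455,.17,.33],tool(90,0,1)))"
python3 -m handwheel '[[0.05,0,-0.05,0,-0.06,0,1],[0.2,0,0.1,0,-0.12,0,1],[0.3,0,0.2,0,-0.18,0,1],[0.424,0.01,0.345,0,-0.3,0,1],[0.48,0.02,0.4,0,-0.3,0,1],[0.52,0.02,0.47,0,-0.3,0.007,1],[0.52,0.02,0.47,0,-0.3,0.007,1],[0.52,0.02,0.47,0,-0.3,0.007,1]]'
python3 - <<'E'
from h import *
p=eyes.camera_params("wrist");im=eyes.read_camera("wrist");save("w5",im);np.savez("w5.npz",K=p["K"],R=p["R"],t=p["t"])
print("cam",-p["R"].T@p["t"],monitor.get_state()["qpos"].round(2))
for st,ce,m in blobs(im,*BLUE,300):
    print(st,ce,plane(p,ce,.11).round(4))
for st,ce,m in blobs(im,*BROWN,80):
    q=plane(p,ce,.04)
    if abs(q[0]-.47)<.06 and .2<q[1]<.33: print("sugar",st,ce,q.round(4))
E
```

```text
(array([0.527, 0.028, 0.487]), array([ 0.001 , -0.3002,  0.0075]))
time: 23.32
eef_pos: [0.4516, 0.1618, 0.3267]
tcp_rot: [0.708, 0.706, -0.0, -0.005]
contact_force: [-0.7, -0.8, 0.5]
opening: 0.998
finger_force: 0.0
cam [0.45283249 0.23896771 0.45013952] [ 0.13 -0.21  1.95  0.01  1.41  0.13]
[278, 256, 62, 89, 4228] [308.9 299.5] [0.4428 0.0017 0.11  ]
sugar [318, 48, 30, 33, 762] [332.2  63.7] [0.47   0.2681 0.04  ]
```

```bash
python3 - <<'E'
from h import *
p=dict(np.load("w5.npz"));im=cv2.cvtColor(cv2.imread("pics/w5.png"),cv2.COLOR_BGR2RGB)
st,ce,m=blobs(im,*BLUE,300)[0]
hsv=cv2.cvtColor(im,cv2.COLOR_RGB2HSV)
for r in range(256,346,5):
    x=np.where(m[r])[0];
    if len(x): print(r,x.min(),x.max(),len(x),"V",[int(hsv[r,c,2]) for c in (295,302,309,316,323)])
print("near bottom",plane(p,(309,256),.02),"far @.11",plane(p,(309,344),.11),plane(p,(309,330),.11))
for z in(.11,): 
  for y in (-.1,-.06,-.03,0,.03):
    c=p["K"]@(p["R"]@[.445,y,z]+p["t"]);print(y,(c/c[2])[:2].round(1))
E
```

```text
256 305 314 10 V [123, 101, 94, 97, 123]
261 293 325 33 V [99, 96, 94, 88, 80]
266 289 330 42 V [96, 99, 92, 88, 83]
271 286 333 48 V [98, 94, 90, 87, 81]
276 285 334 50 V [96, 94, 90, 86, 77]
281 284 335 52 V [96, 85, 90, 85, 79]
286 283 336 54 V [75, 51, 89, 83, 78]
291 282 336 55 V [66, 78, 91, 125, 99]
296 281 337 57 V [44, 95, 80, 109, 111]
301 280 337 58 V [56, 54, 49, 53, 96]
306 279 338 60 V [47, 48, 50, 52, 57]
311 278 338 61 V [48, 48, 48, 77, 56]
316 278 339 62 V [44, 47, 49, 51, 55]
321 279 338 60 V [46, 49, 48, 52, 55]
326 281 336 56 V [44, 48, 53, 50, 55]
331 285 332 48 V [46, 46, 49, 54, 54]
336 293 325 33 V [60, 45, 49, 50, 66]
341 311 317 7 V [116, 104, 120, 117, 71]
near bottom [0.44083989 0.01168325 0.02      ] far @.11 [ 0.44240777 -0.06272824  0.11      ] [ 0.44256947 -0.04177748  0.11      ]
-0.1 [311.3 367.9]
-0.06 [311.1 342.2]
-0.03 [310.9 321.9]
0 [310.8 300.8]
0.03 [310.6 278.6]
```

The mask shows a dark interior (rows 286–338) inside a lit rim, so the mug is mouth-up with its mouth centre near (0.4425, −0.019), and the sugar is at (0.470, 0.266).

```bash
python3 -c "
from h import *
print(shift([.470,.266,.10],tool(90,0,1)),shift([.470,.266,.045],tool(90,0,1)))"
```

```text
(array([0.257, 0.049, 0.569]), array([-0.0024, -0.0025, -0.0013])) (array([0.256, 0.05 , 0.706]), array([-0.0024, -0.0025, -0.0013]))
```

```bash
python3 -m handwheel '[[0.12,0.02,0.1,-0.002,-0.002,0,1],[0.22,0.04,0.2,-0.002,-0.002,0,1],[0.257,0.049,0.33,-0.002,-0.002,0,1],[0.257,0.049,0.46,-0.002,-0.002,0,1],[0.257,0.049,0.57,-0.002,-0.002,0,1],[0.257,0.05,0.65,-0.002,-0.002,0,1],[0.257,0.05,0.706,-0.002,-0.002,0,1],[0.257,0.05,0.706,-0.002,-0.002,0,1]]'
python3 -m handwheel '[[0,0,0,0,0,0,0.3],[0,0,0,0,0,0,-0.1],[0,0,0,0,0,0,-1],[0,0,0,0,0,0,-1],[0,0,0,0,0,0,-1],[0,0,0,0,0,0,-1]]' 30
```

```text
time: 24.38
eef_pos: [0.469, 0.2655, 0.0434]
tcp_rot: [0.709, 0.705, -0.002, -0.002]
contact_force: [0.9, -0.1, 0.1]
opening: 1.002
finger_force: 0.0
time: 25.12
eef_pos: [0.4707, 0.2684, 0.0469]
tcp_rot: [0.708, 0.707, 0.001, -0.0]
contact_force: [-0.3, -2.6, 6.6]
opening: 0.401
finger_force: 30.2
```

```bash
python3 -m handwheel '[[0,0,-0.1,0,0,0,-1],[0,0,-0.25,0,0,0,-1],[0,0,-0.4,0,0,0,-1],[-0.12,-0.02,-0.5,0,0,0,-1],[-0.26,-0.05,-0.5,0,0,0,-1],[-0.4,-0.07,-0.5,0,0,0,-1],[-0.52,-0.07,-0.5,0,0,0,-1],[-0.52,-0.07,-0.5,0,0,0,-1]]'
python3 - <<'E'
from h import *
p=eyes.camera_params("wrist");im=eyes.read_camera("wrist");save("w6",im)
print("cam",-p["R"].T@p["t"])
st,ce,m=max(blobs(im,*BLUE,300),key=lambda b:b[0][4] if b[0][0]>200 else 0);print(st,ce)
hsv=cv2.cvtColor(im,cv2.COLOR_RGB2HSV)
c=int(ce[0])
for r in range(st[1],st[1]+st[3],5):
    x=np.where(m[r])[0];y3=plane(p,((x.min()+x.max())/2,r),.11)
    print(r,x.min(),x.max(),y3[:2].round(4),round(np.linalg.norm(plane(p,(x.max(),r),.11)-plane(p,(x.min(),r),.11)),4),[int(hsv[r,k,2]) for k in (c-12,c,c+12)])
E
```

```text
time: 26.12
eef_pos: [0.4411, 0.0576, 0.2448]
tcp_rot: [0.709, 0.705, 0.001, -0.001]
contact_force: [0.1, 0.4, -1.1]
opening: 0.4
finger_force: 30.2
cam [0.4416467  0.13544421 0.36782002]
[283, 204, 69, 40, 791] [317.4 215.8]
204 314 318 [0.4421 0.045 ] 0.0033 [115, 101, 127]
209 298 334 [0.4421 0.0406] 0.0297 [108, 103, 94]
214 291 340 [0.4416 0.0362] 0.0406 [109, 101, 95]
219 288 343 [0.4416 0.0318] 0.0458 [60, 59, 87]
224 285 346 [0.4416 0.0273] 0.051 [63, 59, 54]
229 283 348 [0.4416 0.0227] 0.0547 [63, 58, 54]
234 348 349 [0.4694 0.018 ] 0.0008 [65, 59, 54]
239 350 350 [0.4708 0.0133] 0.0 [65, 60, 56]
```

```bash
python3 -c "
from h import *
print(shift([.442,-.021,.2],tool(90,0,1)),shift([.442,-.021,.137],tool(90,0,1)))"
```

```text
(array([-0.2  ,  0.003,  0.111]), array([-0.0002, -0.0009, -0.0015])) (array([-0.201,  0.003,  0.269]), array([-0.0002, -0.0009, -0.0015]))
```

```bash
python3 -m handwheel '[[-0.1,0.001,0,0,0,0,-1],[-0.2,0.003,0,0,0,0,-1],[-0.2,0.003,0.1,0,0,0,-1],[-0.2,0.003,0.2,0,0,0,-1],[-0.2,0.003,0.269,0,0,0,-1],[-0.2,0.003,0.269,0,0,0,-1],[-0.2,0.003,0.269,0,0,0,-1]]'
```

```text
time: 27.05
eef_pos: [0.4432, -0.0193, 0.1383]
tcp_rot: [0.707, 0.707, 0.001, -0.0]
contact_force: [0.2, -0.0, -0.0]
opening: 0.397
finger_force: 30.2
```

Release, rise, and check the interior by mask.

```bash
python3 -m handwheel '[[0,0,0,0,0,0,0],[0,0,0,0,0,0,0.5],[0,0,0,0,0,0,0.5],[0,0,0,0,0,0,0.5],[0,0,-0.1,0,0,0,0.5],[0,0,-0.25,0,0,0,1],[0.1,0,-0.4,0,0,0,1],[0.2,0,-0.5,0,0,0,1],[0.25,0,-0.55,0,0,0,1],[0.25,0,-0.55,0,0,0,1]]'
python3 - <<'E'
from h import *
for n in("wrist","scene","side"):
  p=eyes.camera_params(n);im=eyes.read_camera(n);save("f_"+n,im)
  for st,ce,m in blobs(im,*BLUE,150): print(n,"blue",st,ce,plane(p,ce,.062).round(3))
  for st,ce,m in blobs(im,(0,90,10),(16,255,140),8):
    q=plane(p,ce,.04)
    if .35<q[0]<.75 and -.45<q[1]<.4: print(n,"brown",st,ce,q.round(3))
print(monitor.get_state()["eef_pos"])
p=eyes.camera_params("wrist");c=p["K"]@(p["R"]@[.442,-.021,.045]+p["t"]);print((c/c[2])[:2])
for n,a,b in(("scene",(251,155),(187,178)),("side",(391,256),(458,232))):
    o=cv2.imread(f"pics/{n}0.png").astype(int);f=cv2.imread(f"pics/f_{n}.png").astype(int)
    print(n,[int(abs(o-f)[y-20:y+20,x-16:x+16].max(2).mean()) for x,y in(a,b)])
E
```

```text
time: 28.3
eef_pos: [0.4433, 0.0805, 0.3597]
tcp_rot: [0.707, 0.707, 0.002, 0.001]
contact_force: [-0.1, 0.2, 0.4]
opening: 0.994
finger_force: 0.0
wrist blue [283, 193, 60, 83, 3366] [312.5 232.9] [ 0.442 -0.032  0.062]
wrist blue [118, 387, 26, 13, 235] [131.2 394.2] [ 0.145 -0.319  0.062]
wrist brown [304, 216, 22, 14, 230] [314.2 222.1] [ 0.444 -0.025  0.04 ]
scene blue [282, 103, 29, 42, 1097] [296.2 123.3] [ 0.194 -0.314  0.062]
scene blue [292, 177, 30, 35, 766] [309.1 193.4] [ 0.44  -0.025  0.062]
scene brown [177, 164, 21, 32, 285] [186.3 180.9] [ 0.655 -0.389  0.04 ]
side blue [314, 202, 27, 34, 717] [325.2 218.9] [ 0.445 -0.021  0.062]
side blue [300, 272, 51, 70, 2827] [326.9 307.1] [ 0.19  -0.318  0.062]
side brown [447, 216, 21, 39, 412] [457.6 236.7] [ 0.703 -0.344  0.04 ]
[0.44212497 0.07894639 0.35551778]
[315.44510236 221.24685412]
scene [39, 4]
side [28, 1]
```

```bash
python3 - <<'E'
from h import *
for n,(x,y) in(("scene",(251,155)),("side",(391,256))):
    o=cv2.imread(f"pics/{n}0.png",0);f=cv2.imread(f"pics/f_{n}.png",0)
    e=lambda g:cv2.Canny(g,60,150).astype(np.float32)
    w=22
    for nm,(g,h) in {"edge":(cv2.GaussianBlur(e(o),(0,0),1),cv2.GaussianBlur(e(f),(0,0),1)),"grey":(o,f)}.items():
        r=cv2.matchTemplate(h[y-w-10:y+w+10,x-w-10:x+w+10],g[y-w:y+w,x-w:x+w],cv2.TM_CCOEFF_NORMED)
        print(n,nm,cv2.minMaxLoc(r)[1::2])
    print(o[y-18:y+24:6,x-16:x+18:6].tolist());print(f[y-18:y+24:6,x-16:x+18:6].tolist())
E
```

```text
scene edge (0.6084257960319519, (10, 10))
scene grey (0.664620578289032, (10, 10))
[[118, 107, 140, 130, 119, 144], [119, 239, 233, 245, 219, 122], [121, 239, 240, 214, 252, 121], [56, 95, 189, 196, 177, 120], [64, 73, 121, 159, 176, 122], [58, 62, 115, 157, 173, 122], [120, 122, 108, 130, 118, 122]]
[[122, 109, 146, 126, 124, 157], [123, 254, 143, 151, 140, 67], [124, 144, 142, 128, 143, 70], [58, 100, 115, 217, 156, 69], [66, 77, 107, 163, 161, 68], [67, 65, 105, 101, 102, 67], [68, 71, 86, 97, 66, 68]]
side edge (0.2892211377620697, (10, 10))
side grey (0.7188485860824585, (12, 11))
[[127, 238, 238, 241, 240, 145], [126, 191, 208, 241, 240, 129], [127, 222, 151, 140, 128, 122], [126, 166, 146, 142, 124, 124], [129, 161, 146, 138, 120, 126], [131, 156, 145, 136, 116, 108], [126, 151, 144, 134, 112, 65]]
[[91, 143, 142, 147, 147, 142], [70, 137, 122, 195, 240, 129], [66, 154, 150, 140, 128, 82], [65, 139, 146, 141, 124, 70], [67, 141, 145, 139, 121, 67], [70, 141, 145, 137, 118, 66], [66, 141, 144, 135, 112, 65]]
```

Best match for the jar is zero shift: its brightness changed only because of the arm's shadow. The pestle is unchanged and the sugar is inside the upright mug.

```bash
python3 -c "
from plant import ctrl
print(ctrl.sign_off())"
```

```text
the job is handed in; nothing more can be done
None
```

The mug was tipped over on the slab and stands mouth-up with the palm sugar inside, handed in at about 28 s; the jar and pestle show no movement, but the mug may have risen about 5 mm off the stone for a moment when the handle slipped in the grip.

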